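# Push the tip box into the loading lane

### The job

Push the closed pipette tip box along the desk, long way in, into the loading lane between the two low guide rails until its front end is right up against the stop at the lane's far end, then take the hand away. The rails carry aligned light barriers, so neither the box nor the hand may touch either rail; it has to go in straight and centred. Only push it: never lift or tip it, do not ram the stop, and leave the beaker, the loose screw cap and the memory stick alone.

Things in the scene. Friction and masses are not known exactly. Their poses are not given: they have to be found in the camera images.
- tip_box: closed pipette tip box to be pushed, grey plastic base with white lid, a plain block 88 mm (its x) by 116 mm (its y) by 64 mm high with flat upright sides, 0.2 to 0.45 kg; too wide to grip. Origin at the centre of its underside, z up. It stands loose on the desk in front of the lane's opening, some way off the lane's centre line and turned by up to about 9 degrees from it; its +y end goes in first.
- lane: loading lane fixed to the desk: two straight parallel aluminium rails and a stop, no floor of its own (the box slides on the desk). Origin on the desk, on the lane's centre line, midway along the rails; its y is the direction of travel, x across the lane, z up. Clear width between the rails 106 mm (x from -53 to +53 mm), rails 200 mm long (y from -100 to +100 mm). The box home has its origin at x = 0, y = +42 mm in this frame.
- near_rail: the guide rail on the robot's side, x from -67 to -53 mm, y from -100 to +100 mm in the lane's frame, 18 mm high (screw heads to 21 mm); its origin is the lane's origin. Not to be touched.
- far_rail: the guide rail away from the robot, x from +53 to +67 mm, y from -100 to +100 mm in the lane's frame, 18 mm high (screw heads to 21 mm); its origin is the lane's origin. Not to be touched.
- stop: rigid cross bar that closes the far end of the lane, 26 mm high, its rubber-padded face at y = +100 mm in the lane's frame; its origin is the lane's origin.
- lane_mouth (a point): middle of the lane's opening, on the desk, between the rails' rounded ends (y = -100 mm in the lane's frame)
- stop_face (a point): foot of the middle of the stop's face, on the desk, where the middle of the box's front end arrives (y = +100 mm in the lane's frame)
- beaker: empty clear beaker, 72 mm wide, 94 mm high, standing beyond the stop; origin at the centre of its underside; a bystander
- loose_cap: screw cap lying alone beyond the stop, 32 mm wide, 14 mm high; origin at the centre of its underside; a bystander
- usb_stick: grey memory stick 18 x 53 x 8 mm lying at the front right of the desk; origin at its underside near its centre; a bystander

How it is judged:
At the end, for the whole second after the job is handed in: The tip box stands flat on the desk inside the lane, its front end within 6 mm of the stop, its middle within 8 mm of the lane's centre line, turned less than 0.08 rad from it, at rest and released (y of tip_box in the frame of lane above 0.036 m and x of tip_box in the frame of lane between -0.008 and 0.008 m and angle between the y axis of tip_box and the y axis of lane, either way round below 0.08 rad and angle between tip_box's own z axis and vertical below 0.05 rad and height (world z) of tip_box below 0.004 m and linear speed of tip_box below 0.01 m/s); the robot touches nothing.
It fails at once if a guide rail is touched (by the box, the hand or anything else) (contact force between any of near_rail, far_rail and anything else above 0.3 N).
It fails at once if the tip box is lifted or carried (more than 10 mm off the desk) (height (world z) of tip_box above 0.01 m).
It fails at once if the tip box is tipped (more than 0.2 rad) (angle between tip_box's own z axis and vertical above 0.2 rad).
It fails at once if the stop is rammed (more than 40 N) (contact force between stop and anything else above 40 N).
It fails at once if the beaker, the loose cap or the memory stick is moved (more than 15 mm) (distance of any of beaker, loose_cap, usb_stick from where it was at the start of the episode above 0.015 m).
It also fails if it takes over 72 s, if anything falls off the work surface, if the arm or the gripper's body presses on something with over 40 N, if the wrist force passes 120 N, or if a joint passes its speed limit or range.

### The arm

A 6-joint arm with a two-finger parallel gripper is mounted at the origin on a cart in front of the work surface, level with it; the furniture and walls round the work are solid. World frame = base frame: x ahead of the robot, y to its left, z up, the work surface at z = 0. Lengths are in m, angles in rad, forces in N, time in s.
With the tool pointing down it reaches from about 0.3 to 0.875 m from the base axis. Payload 6.4 kg.
Tool frame: the origin (TCP) lies between the finger pads; the fingertips stand 25 mm ahead of it and the grasp point (between the pads) lies 6 mm ahead of it; z points along the fingers, y is the line along which they close (so a half turn about z gives the same grasp; the last joint's range is limited). The gripper opens to 85 mm and grips with 20 to 120 N. Pads are 22 mm wide; open, the fingers measure 114 mm over their backs; the gripper's body (76 mm by 85 mm) begins 54 mm behind the grasp point. The pads swing forward as they close: fully open they stand 13 mm farther back than shut.
Start: joints at [-0.206, 0.181, 1.607, -0, 1.354, -0.206], TCP at [0.575, 0, 0.256] pointing down, gripper open.
Joint ranges: [-2.99, 2.99], [-0.89, 2.07], [0.3, 2.58], [-1.14, 4.28], [0, 2.63], [-3.12, 3.12]. Speed limits (rad/s): [2.57, 2.57, 3.01, 3.14, 3.14, 3.14].

### API

Orientations are given as a unit quaternion [w, x, y, z].
In Python, from bench import ctrl gives the robot as it stands.
- The arm moves only by the tool servo_tool, never from a script. Its argument "series" is text: rows parted by semicolons, each of 7 numbers parted by spaces: the gripper command: -1 is fully open, 1 is shut, values between are in proportion, then the shift along the tool's x, y, z in m, then the turn, a rotation vector about the tool's x, y, z in degrees. A call has 1 to 12 rows; each row is the pose to reach, as a shift and turn from the pose commanded when the call began, along the tool's axes at that moment; what a row does not reach only later rows make up. A row lasts 1/12 s, in which the tool goes at most 41.7 mm and 7.16 degrees, less where a joint would pass 70% of its speed; a pose out of reach is approached as far as the arm can. A call with a gripper value outside its range is refused whole. The fingers move at their own pace and stop on an object; the grip force is fixed at half the most. Time passes only in rows, so rows that repeat a pose let the fingers close. It gives the time, the measured TCP pose, the force, the opening and the grip force at its end, in the units of the state.
- ctrl.get_obs(): the state, without advancing time (a new reading comes with each control period).
- ctrl.camera(name): name is "scene" or "side" or "wrist"; returns a dict with "img" (384x512x3 uint8, red, green, blue), "z_map" (384x512 float32, m along the optical axis (not along the pixel's ray), 0 where there is no reading), "fovy" (degrees; the focal length in pixels is half the picture's height over the tangent of half this angle, whatever the lens; pixels are square), "cx", "cy" (the principal point, pixels), "extrinsics" (4x4, takes a point from camera to world coordinates); the wrist camera has in their place "T_tool_cam" (4x4, takes a point from camera to tool coordinates, whose origin is the TCP and whose axes are the flange's). Camera axes: x right, y down, z forward; pixel columns grow to the right and rows downward; lengths in m; the calibration is good to about 2 mm. The wrist camera is an equidistant fisheye: a pixel r from the principal point sees the ray r / f radians off the axis. A picture is of the moment at which its call begins: read the wrist's pose just before it.
- ctrl.hand_in(): hands the job in; it is judged then, once.
The state is a dict: "time_s": time; "q": joint angles; "dq": joint speeds; "joint_efforts": joint torques, N m; "eef_pos": TCP position; "eef_rot": TCP orientation; "wrist_force": force on the tool from outside, world axes, zero at the start; "torque": the same for the moment, N m; "opening": opening from 0.0 (shut) to 1.0 (fully open); "grasp_force": force on a finger pad.
Only numpy, scipy, OpenCV 4.12 (cv2) and the standard library are available. Lean on these libraries where they do the work, as an engineer would, in place of code of your own. Each camera call takes 0.05 s, during which the arm holds its last target. There are 200 camera calls.

## Working session

There is one attempt and no reset: what is moved stays moved. The work goes in short steps, Python scripts to look and compute and a tool call to move; the robot and the scene stay as the last step left them, time stands still between calls to the robot, and variables do not carry over. Pictures are saved under pics/ and viewed, at most 12 in all, crops included, and the job is handed in when it is done.

Besides the shell and the picture viewer there is one more tool, called after ">>>" in YAML: its name, and indented under it one key for each argument. servo_tool: Moves the arm, as the interface text tells. Its arguments: {"type":"object","properties":{"series":{"type":"string"}},"required":["series"]}

```bash
mkdir -p pics; ls; cat > h.py <<'E'
import numpy as np, cv2
from bench import ctrl
def shot(n):
    c=ctrl.camera(n); return c
def pts(c):
    h,w=c["z_map"].shape; f=h/2/np.tan(np.radians(c["fovy"])/2)
    v,u=np.mgrid[:h,:w]; z=c["z_map"]
    P=np.stack([(u-c["cx"])/f*z,(v-c["cy"])/f*z,z],-1)
    E=c["extrinsics"]; W=P@E[:3,:3].T+E[:3,3]; W[z==0]=np.nan
    return W
E
python3 - <<'E'
from h import *
o=ctrl.get_obs();print({k:np.round(v,3) for k,v in o.items()})
ims=[]
for n in("scene","side"):
    c=shot(n);cv2.imwrite(f"pics/{n}0.png",cv2.cvtColor(c["img"],cv2.COLOR_RGB2BGR));print(n,c["fovy"],c["extrinsics"].round(3).tolist())
    np.savez(f"{n}0.npz",**c)
E
```

```text
pics
{'time_s': np.float64(0.0), 'q': array([-0.206,  0.182,  1.608,  0.   ,  1.354, -0.206]), 'dq': array([ 0.001, -0.001,  0.001,  0.001,  0.001,  0.   ]), 'joint_efforts': array([ 0.0000e+00, -4.4487e+01, -3.5134e+01, -0.0000e+00,  9.0000e-03,
        0.0000e+00]), 'eef_pos': array([0.574, 0.   , 0.255]), 'eef_rot': array([-0.001,  0.707,  0.707, -0.001]), 'wrist_force': array([-0.06 , -0.504,  1.174]), 'torque': array([-0.026,  0.006, -0.013]), 'grasp_force': np.float64(0.0), 'opening': np.float64(0.997)}
scene 57.205598465172265 [[0.462, -0.559, 0.689, -0.336], [-0.887, -0.296, 0.354, -0.548], [0.006, -0.774, -0.633, 0.787], [0.0, 0.0, 0.0, 1.0]]
side 45.97800129697695 [[0.995, -0.041, 0.089, 0.318], [-0.098, -0.432, 0.897, -1.495], [0.002, -0.901, -0.434, 0.699], [0.0, 0.0, 0.0, 1.0]]
```

View pics/scene0.png

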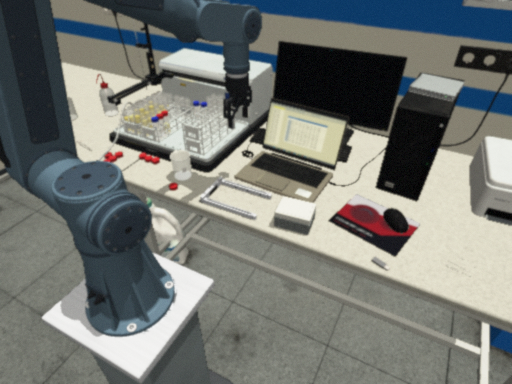

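View pics/side0.png

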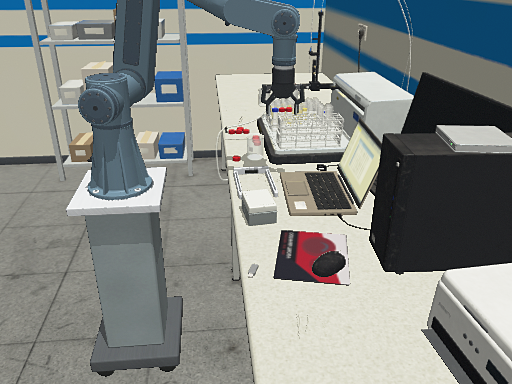

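The scene view shows the box at about (295,214), the near rail at (228,207), the far rail at (245,187) and the stop at (210,190). The beaker is at (181,165) and the cap at (173,187). The side view agrees: box (260,207), rails (238–275,183). Next I'll get rough world positions and a wrist view.

```bash
python3 - <<'E'
from h import *
W=pts(dict(np.load("scene0.npz")))
for n,p in dict(boxtop=(295,208),near=(228,207),far=(245,187),stop=(209,189),nearR=(253,215),farR=(268,194),laptop=(240,175),usb=(380,263),desk=(260,230)).items(): print(n,W[p[1],p[0]].round(3))
o=ctrl.get_obs();c=shot("wrist");print(o["eef_pos"],c["fovy"],c["cx"],c["cy"],c["T_tool_cam"].round(4).tolist())
cv2.imwrite("pics/w0.png",cv2.cvtColor(c["img"],cv2.COLOR_RGB2BGR))
E
```

```text
boxtop [ 0.461 -0.267  0.065]
near [ 0.413 -0.048  0.018]
far [ 0.533 -0.046  0.02 ]
stop [0.455 0.056 0.028]
nearR [ 0.417 -0.14   0.017]
farR [ 0.538 -0.135  0.018]
laptop [0.594 0.01  0.016]
usb [ 0.414 -0.554  0.009]
desk [ 0.388 -0.181 -0.007]
[5.74543467e-01 1.12144883e-04 2.55475989e-01] 65.70646984690485 253.17494266487682 198.57850026585086 [[-0.0013, -0.9642, -0.2651, 0.067], [1.0, -0.0012, -0.0003, 0.0004], [-0.0, -0.2651, 0.9642, -0.1182], [0.0, 0.0, 0.0, 1.0]]
```

View pics/w0.png

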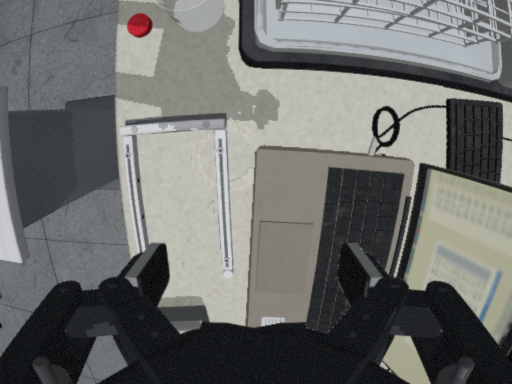

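The wrist view shows the stop bar at rows 118–132, the near rail at columns 125–145 and the far rail at columns 218–230. Image up is world +y and image right is world +x. I'll move back so the wrist camera sees the box and lane together.

>>> servo_tool:
  series: "-1 -0.036 -0.010 -0.01 0 0 0; -1 -0.072 -0.020 -0.02 0 0 0; -1 -0.108 -0.030 -0.03 0 0 0; -1 -0.144 -0.040 -0.04 0 0 0; -1 -0.18 -0.05 -0.05 0 0 0; -1 -0.216 -0.06 -0.06 0 0 0; -1 -0.252 -0.07 -0.07 0 0 0; -1 -0.288 -0.08 -0.08 0 0 0; -1 -0.324 -0.09 -0.09 0 0 0; -1 -0.36 -0.1 -0.1 0 0 0; -1 -0.36 -0.1 -0.1 0 0 0; -1 -0.36 -0.1 -0.1 0 0 0"

```text
time_s: 1.15
eef_pos: [0.4742, -0.3619, 0.3562]
eef_rot: [0.0, 0.708, 0.706, 0.0]
wrist_force: [0.1, 0.4, -1.3]
opening: 0.997
grasp_force: 0.0
```

```bash
cat >> h.py <<'E'
from scipy.spatial.transform import Rotation as R
def wshot(name):
    o=ctrl.get_obs();c=ctrl.camera("wrist")
    if name: cv2.imwrite(f"pics/{name}.png",cv2.cvtColor(c["img"],cv2.COLOR_RGB2BGR))
    h,w=c["z_map"].shape; f=h/2/np.tan(np.radians(c["fovy"])/2)
    q=o["eef_rot"];T=np.eye(4);T[:3,:3]=R.from_quat(np.r_[q[1:],q[0]]).as_matrix();T[:3,3]=o["eef_pos"]
    c["E"]=T@c["T_tool_cam"];c["f"]=f;c["o"]=o
    return c
def ray(c,u,v,h):
    "fisheye pixel onto plane z=h"
    d=np.stack([np.asarray(u,float)-c["cx"],np.asarray(v,float)-c["cy"]],-1);r=np.linalg.norm(d,axis=-1,keepdims=True);t=r/c["f"]
    D=np.concatenate([d/np.maximum(r,1e-9)*np.sin(t),np.cos(t)],-1)@c["E"][:3,:3].T
    p=c["E"][:3,3]; return p+D*((h-p[2])/D[...,2:])
def wpts(c):
    v,u=np.mgrid[:384,:512];d=np.stack([u-c["cx"],v-c["cy"]],-1);r=np.linalg.norm(d,axis=-1,keepdims=True);t=r/c["f"]
    D=np.concatenate([d/np.maximum(r,1e-9)*np.sin(t),np.cos(t)],-1);P=D/D[...,2:]*c["z_map"][...,None]
    W=P@c["E"][:3,:3].T+c["E"][:3,3];W[c["z_map"]==0]=np.nan;return W
E
python3 - <<'E'
from h import *
import pickle
c=wshot("w1");pickle.dump(c,open("w1.pkl","wb"));print(c["o"]["eef_pos"].round(4),c["o"]["eef_rot"].round(3),c["o"]["time_s"])
E
```

```text
[ 0.4742 -0.3619  0.3562] [0.    0.708 0.706 0.   ] 1.15
```

View pics/w1.png

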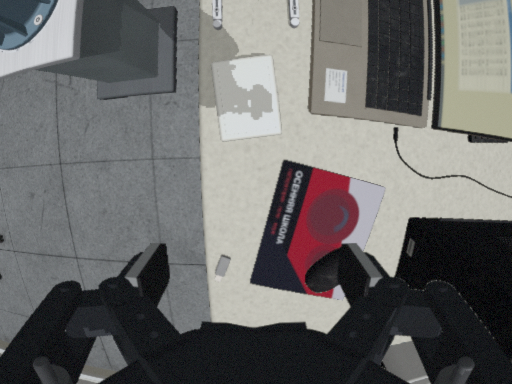

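The box top spans about (213–280, 55–140) and the rail ends are at (217,22) and (294,20). The box sits close to the desk edge (column 203). I'll shift 0.11 m forward and measure both with depth.

>>> servo_tool:
  series: "-1 0.037 0 0 0 0 0; -1 0.073 0 0 0 0 0; -1 0.11 0 0 0 0 0; -1 0.11 0 0 0 0 0; -1 0.11 0 0 0 0 0; -1 0.11 0 0 0 0 0"

```text
time_s: 1.7
eef_pos: [0.4753, -0.2489, 0.3562]
eef_rot: [0.0, 0.706, 0.708, -0.0]
wrist_force: [0.2, 0.5, 0.4]
opening: 1.0
grasp_force: 0.0
```

```bash
cat >> h.py <<'E'
def boxpose(c,W=None):
    W=wpts(c) if W is None else W
    m=((W[...,2]>.054)&(W[...,2]<.074)&(W[...,0]>.38)&(W[...,0]<.56)&(W[...,1]>-.36)&(W[...,1]<.08)).astype(np.uint8)
    n,l,s,_=cv2.connectedComponentsWithStats(cv2.morphologyEx(m,cv2.MORPH_OPEN,np.ones((3,3))))
    k=1+s[1:,4].argmax();cn=max(cv2.findContours((l==k).astype(np.uint8),cv2.RETR_EXTERNAL,cv2.CHAIN_APPROX_NONE)[0],key=len)[:,0]
    P=ray(c,cn[:,0],cn[:,1],.064)[:,:2] if "E" in c else W[cn[:,1],cn[:,0],:2]
    (x,y),(a,b),t=cv2.minAreaRect((P*1000).astype(np.float32))
    if a>b:a,b,t=b,a,t-90
    t=(t+90)%180-90
    return x/1000,y/1000,a,b,t   # t: deg ccw of long axis from +y (world)
def rails(c,W=None):
    W=wpts(c) if W is None else W
    m=(W[...,2]>.0125)&(W[...,2]<.024)&(W[...,1]>-.14)&(W[...,1]<.04)
    out=[]
    for lo,hi in((.39,.435),(.51,.56)):
        k=m&(W[...,0]>lo)&(W[...,0]<hi);p=W[k]; 
        f=np.polyfit(p[:,1],p[:,0],1);e=p[:,0]-np.polyval(f,p[:,1]);f=np.polyfit(p[abs(e)<.012,1],p[abs(e)<.012,0],1)
        out.append((np.polyval(f,-.15),np.polyval(f,.05),-np.degrees(np.arctan(f[0])),len(p),p[:,1].min()))
    return out
E
python3 - <<'E'
from h import *
import pickle
c=wshot("w2");pickle.dump(c,open("w2.pkl","wb"));print(c["o"]["eef_pos"].round(4))
W=wpts(c)
print(np.round(boxpose(c),4))
for r in rails(c):print(np.round(r,4))
s=dict(np.load("scene0.npz"));Ws=pts(s);print("scene");print(np.round(boxpose(s,Ws),4))
for r in rails(s,Ws):print(np.round(r,4))
m=(W[...,2]>.02)&(W[...,2]<.034)&(W[...,0]>.44)&(W[...,0]<.51)&(W[...,1]>.03)&(W[...,1]<.09)
p=W[m];print("stop y",p[:,1].min(),np.percentile(p[:,1],[2,98]),len(p))
E
```

```text
[ 0.4753 -0.2489  0.3562]
[  0.4654  -0.2635  86.219  113.4418   6.7623]
[ 4.2020e-01  4.1540e-01  1.3799e+00  8.6400e+02 -1.4000e-01]
[ 5.3920e-01  5.3420e-01  1.4109e+00  8.7100e+02 -1.3980e-01]
scene
[  0.463   -0.2662  87.356  113.7292   6.5344]
[ 4.157e-01  4.125e-01  9.230e-01  2.030e+02 -1.397e-01]
[ 5.3650e-01  5.3080e-01  1.6253e+00  1.6900e+02 -1.3940e-01]Traceback (most recent call last):
  File "<stdin>", line 10, in <module>
    return umr_minimum(a, axis, None, out, keepdims, initial, where)
ValueError: zero-size array to reduction operation minimum which has no identity
```

View pics/w2.png

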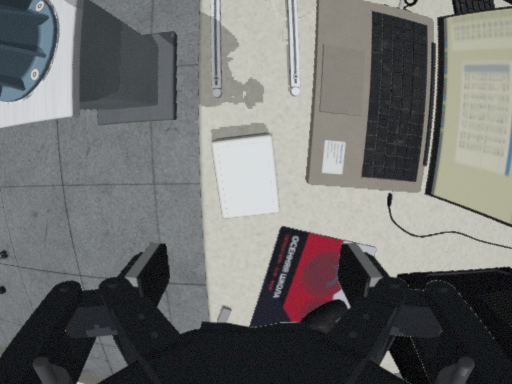

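The box top is at (213–278, 133–217), turned counter-clockwise, with the rail ends at (217,93) and (295,92). The box centre is about (0.465, −0.264), yawed +6.8°. The lane is yawed +1.4° with its centre line at x≈0.4825 there, so the box is about 17 mm to the near side and 5.3° off.

The plan is to turn the hand 90° and push the box sideways with both fingers, which squares it up. Then I'll push it from behind.

>>> servo_tool:
  series: "0 0 -0.010 0.01 0 0 7; 0 -0.002 -0.02 0.025 0 0 14; 0 -0.004 -0.03 0.04 0 0 21; 0 -0.006 -0.04 0.055 0 0 28; 0 -0.008 -0.05 0.07 0 0 35; 0 -0.01 -0.06 0.085 0 0 42; 0 -0.012 -0.07 0.1 0 0 49; 0 -0.014 -0.08 0.115 0 0 56; 0 -0.016 -0.09 0.13 0 0 63; 0 -0.016 -0.095 0.14 0 0 70; 0 -0.016 -0.095 0.15 0 0 77; 0 -0.016 -0.095 0.15 0 0 84"

```text
time_s: 2.75
eef_pos: [0.3785, -0.266, 0.2038]
eef_rot: [-0.002, 0.999, 0.048, -0.001]
wrist_force: [-0.3, 0.1, 0.6]
opening: 0.5
grasp_force: 0.0
```

>>> servo_tool:
  series: "0 0 0 0 0 0 4.6; 0 0 0 0 0 0 4.6; 0 0 0 0 0 0 4.6"

```text
time_s: 3.0
eef_pos: [0.3799, -0.2667, 0.2061]
eef_rot: [-0.0, 1.0, 0.013, -0.0]
wrist_force: [0.3, -0.3, 0.1]
opening: 0.501
grasp_force: 0.0
```

```bash
cat >> h.py <<'E'
def st():
    o=ctrl.get_obs();q=o["eef_rot"];M=R.from_quat(np.r_[q[1:],q[0]]).as_matrix()
    print("t",o["time_s"],"p",o["eef_pos"].round(4),"toolx yaw",np.degrees(np.arctan2(M[1,0],M[0,0])).round(2),"z",M[:,2].round(3),"F",o["wrist_force"].round(1),"q",o["q"].round(2));return o
E
python3 - <<'E'
from h import *
st();c=wshot("w3");W=wpts(c);print(np.round(boxpose(c,W),4))
m=(W[...,2]>.0125)&(W[...,2]<.024)
E
```

```text
t 3.0 p [ 0.3799 -0.2667  0.2061] toolx yaw 1.49 z [-0.  0. -1.] F [ 0.3 -0.3  0.1] q [-0.87 -0.02  1.93 -0.    1.23  0.68]
[  0.4651  -0.2646  85.5368 112.9414   6.7778]
```

>>> servo_tool:
  series: "0 0 0 0.03 0 0 0; 0 0 0 0.06 0 0 0; 0 0 0 0.09 0 0 0; 0 0 0 0.12 0 0 0; 0 0 0 0.14 0 0 0; 0 0 0 0.15 0 0 0; 0 0 0 0.15 0 0 0; 0 0 0 0.15 0 0 0"

```text
time_s: 3.72
eef_pos: [0.3802, -0.2663, 0.0566]
eef_rot: [-0.0, 1.0, 0.013, -0.0]
wrist_force: [0.2, -0.6, 1.7]
opening: 0.5
grasp_force: 0.0
```

>>> servo_tool:
  series: "0 0.006 0 0 0 0 0; 0 0.010 0 0 0 0 0; 0 0.013 0 0 0 0 0; 0 0.016 0 0 0 0 0; 0 0.019 0 0 0 0 0; 0 0.022 0 0 0 0 0; 0 0.025 0 0 0 0 0; 0 0.028 0 0 0 0 0; 0 0.031 0 0 0 0 0; 0 0.033 0 0 0 0 0; 0 0.035 0 0 0 0 0; 0 0.035 0 0 0 0 0"

```text
time_s: 4.72
eef_pos: [0.4153, -0.2651, 0.0562]
eef_rot: [-0.0, 1.0, 0.012, 0.0]
wrist_force: [-0.7, -0.3, 0.9]
opening: 0.496
grasp_force: 0.0
```

```bash
python3 - <<'E'
from h import *
st();c=wshot("w4");print(np.round(boxpose(c),4))
s=shot("scene");print(np.round(boxpose(s,pts(s)),4))
E
```

```text
t 4.7167 p [ 0.4153 -0.2651  0.0562] toolx yaw 1.41 z [ 0.  0. -1.] F [-0.7 -0.3  0.9] q [-0.81  0.29  1.94  0.    0.91  0.74]
[  0.4568  -0.2674 111.1578 115.2918 -85.8682]
[  0.473   -0.3184  13.5724  83.8168 -86.5823]
```

View pics/w4.png

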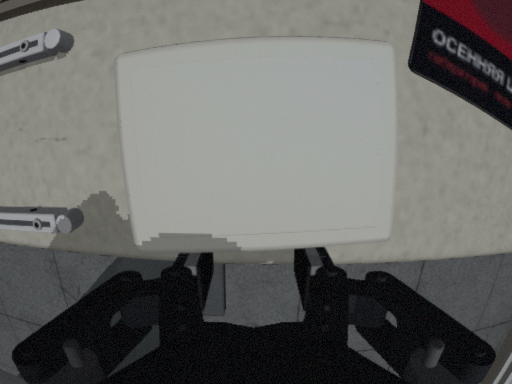

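The close view shows the lid with corners near (117,55), (393,42), (389,240) and (135,248). The rail ends are at (60,42) and (72,220), and both fingertips sit just at the near face, around row 250. I'll cast rays from these corners.

```bash
cat >> h.py <<'E'
def lid(c):
    "box pose from bright lid pixels at lid height, shadows included"
    W=wpts(c);g=c["img"].min(-1)
    m=((W[...,2]>.056)&(W[...,2]<.072)&(g>75)).astype(np.uint8)
    m=cv2.morphologyEx(m,cv2.MORPH_OPEN,np.ones((9,9)))
    cn=max(cv2.findContours(m,cv2.RETR_EXTERNAL,cv2.CHAIN_APPROX_NONE)[0],key=cv2.contourArea)[:,0]
    P=ray(c,cn[:,0],cn[:,1],.064)[:,:2]
    (x,y),(a,b),t=cv2.minAreaRect((P*1000).astype(np.float32))
    if a>b:a,b,t=b,a,t-90
    return np.round([x/1000,y/1000,a,b,(t+90)%180-90],4)
E
python3 - <<'E'
from h import *
c=wshot(None);print(lid(c))
print(ray(c,[117,393,389,135],[55,42,240,248],.064).round(4))
print("rail ends",ray(c,[74,82],[42,220],.01).round(4))
E
```

```text
[  0.4725  -0.2663  83.8111 111.2062   4.0819]
[[ 0.5097 -0.2096  0.064 ]
 [ 0.518  -0.3184  0.064 ]
 [ 0.435  -0.3241  0.064 ]
 [ 0.429  -0.2139  0.064 ]]
rail ends [[ 0.5361 -0.1509  0.01  ]
 [ 0.4202 -0.1516  0.01  ]]
```

>>> servo_tool:
  series: "0 0.002 0 0 0 0 0; 0 0.004 0 0 0 0 0; 0 0.006 0 0 0 0 0; 0 0.008 0 0 0 0 0; 0 0.010 0 0 0 0 0; 0 0.011 0 0 0 0 0; 0 0.012 0 0 0 0 0; 0 0.012 0 0 0 0 0; 0 0.012 0 0 0 0 0"

```text
time_s: 5.62
eef_pos: [0.4273, -0.265, 0.0564]
eef_rot: [0.0, 1.0, 0.012, 0.0]
wrist_force: [-0.3, 0.2, 0.5]
opening: 0.502
grasp_force: 0.0
```

```bash
python3 - <<'E'
from h import *
st();c=wshot(None);print(lid(c))
E
```

```text
t 5.6167 p [ 0.4273 -0.265   0.0564] toolx yaw 1.4 z [ 0.001 -0.    -1.   ] F [-0.3  0.2  0.5] q [-0.79  0.31  1.92  0.    0.92  0.75]
[  0.4831  -0.2683  83.4248 111.2927   1.3139]
```

The box is now square to the lane (1.3° against 1.4°) and within 1 mm of its centre line. I'll back off, rise, and turn to get behind the box.

>>> servo_tool:
  series: "0 -0.01 0 0 0 0 0; 0 -0.03 0 0 0 0 0; 0 -0.04 0 -0.02 0 0 0; 0 -0.04 0 -0.06 0 0 0; 0 -0.04 0 -0.1 0 0 0; 0 -0.04 0.01 -0.13 0 0 -7; 0 -0.03 0.03 -0.14 0 0 -14; 0 -0.015 0.05 -0.14 0 0 -21; 0 0 0.07 -0.14 0 0 -28; 0 0.02 0.09 -0.14 0 0 -35; 0 0.04 0.106 -0.14 0 0 -42; 0 0.0555 0.106 -0.14 0 0 -49"

```text
time_s: 6.67
eef_pos: [0.4854, -0.3725, 0.1964]
eef_rot: [0.001, 0.904, 0.428, -0.0]
wrist_force: [0.1, 0.5, 0.8]
opening: 0.502
grasp_force: 0.0
```

>>> servo_tool:
  series: "0 0 0 0 0 0 -7; 0 0 0 0 0 0 -14; 0 0 0 0 0 0 -21; 0 0 0 0 0 0 -28; 0 0 0 0 0 0 -35; 0 0 0 0 0 0 -41; 0 0 0 0 0 0 -41; 0 0 0 0 0 0 -41"

```text
time_s: 7.33
eef_pos: [0.4845, -0.3694, 0.1961]
eef_rot: [-0.0, 0.7, 0.714, -0.0]
wrist_force: [0.1, -0.3, -0.2]
opening: 0.506
grasp_force: 0.0
```

```bash
python3 - <<'E'
from h import *
st();c=wshot("w5");print(lid(c));W=wpts(c)
for r in rails(c,W):print(np.round(r,4))
m=(W[...,2]>.02)&(W[...,2]<.034)&(W[...,0]>.44)&(W[...,0]<.51)&(W[...,1]>.0)&(W[...,1]<.09)
p=W[m];print(len(p),np.percentile(p[:,1],[2,98]) if len(p) else 0)
E
```

```text
t 7.3333 p [ 0.4845 -0.3694  0.1961] toolx yaw 91.2 z [-0.  0. -1.] F [ 0.1 -0.3 -0.2] q [-0.85  0.31  1.57 -0.    1.26 -0.87]
[  0.4828  -0.2684  85.0265 112.3697   1.4305]Traceback (most recent call last):
  File "<stdin>", line 3, in <module>
  File "h.py", line 44, in rails
    f=np.polyfit(p[:,1],p[:,0],1);e=p[:,0]-np.polyval(f,p[:,1]);f=np.polyfit(p[abs(e)<.012,1],p[abs(e)<.012,0],1)
    raise TypeError("expected non-empty vector for x")
TypeError: expected non-empty vector for x
```

View pics/w5.png

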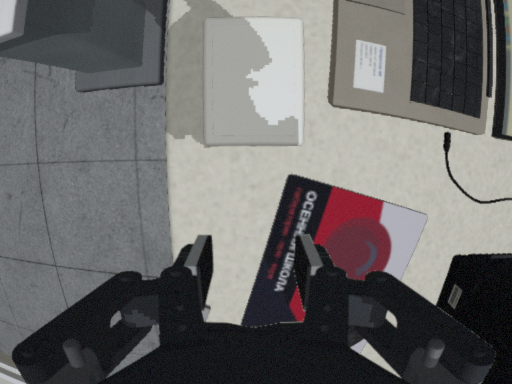

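The view shows the lid at (204–303, 17–145), straight, with both fingers behind it and nothing in the way of lowering. I'll lower and push gently up to just short of the mouth.

>>> servo_tool:
  series: "0 0 0 0.03 0 0 0; 0 0 0 0.06 0 0 0; 0 0 0 0.09 0 0 0; 0 0 0 0.12 0 0 0; 0 0 0 0.135 0 0 0; 0 0 0 0.14 0 0 0; 0 0 0 0.14 0 0 0; 0 0.010 0 0.14 0 0 0; 0 0.018 0 0.14 0 0 0; 0 0.024 0 0.14 0 0 0; 0 0.027 0 0.14 0 0 0; 0 0.027 0 0.14 0 0 0"

```text
time_s: 8.38
eef_pos: [0.4849, -0.3416, 0.0572]
eef_rot: [0.001, 0.698, 0.716, 0.0]
wrist_force: [-0.5, -0.8, -0.1]
opening: 0.501
grasp_force: 0.0
```

>>> servo_tool:
  series: "0 0.003 0 0 0 0 0; 0 0.006 0 0 0 0 0; 0 0.010 0 0 0 0 0; 0 0.014 0 0 0 0 0; 0 0.018 0 0 0 0 0; 0 0.022 0 0 0 0 0; 0 0.026 0 0 0 0 0; 0 0.030 0 0 0 0 0; 0 0.034 0 0 0 0 0; 0 0.037 0 0 0 0 0; 0 0.040 0 0 0 0 0; 0 0.040 0 0 0 0 0"

```text
time_s: 9.38
eef_pos: [0.4833, -0.3015, 0.056]
eef_rot: [-0.001, 0.698, 0.716, 0.0]
wrist_force: [0.3, 0.3, -0.1]
opening: 0.5
grasp_force: 0.0
```

```bash
python3 - <<'E'
from h import *
st();c=wshot("w6");print(lid(c));W=wpts(c)
try:
  for r in rails(c,W):print(np.round(r,4))
except Exception as e: print(e)
E
```

```text
t 9.3833 p [ 0.4833 -0.3015  0.056 ] toolx yaw 91.42 z [-0.001  0.001 -1.   ] F [ 0.3  0.3 -0.1] q [-0.77  0.43  1.74  0.    0.97 -0.79]
[  0.4817  -0.2362  83.5013 103.6303   1.2184]
expected non-empty vector for x
```

View pics/w6.png

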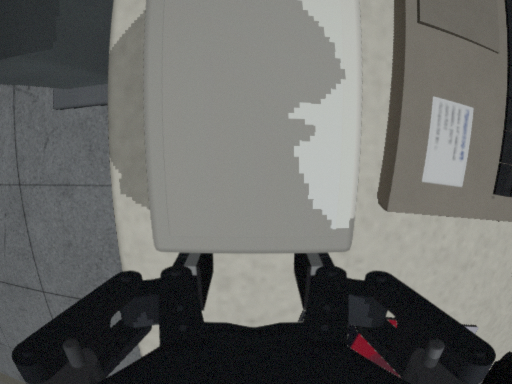

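The lid runs off the top of the picture, its rear edge is at row 250, and both fingers touch it evenly. The pose is centred to within about 1 mm and 0.2°, so I'll continue into the mouth.

>>> servo_tool:
  series: "0 0.004 0 0 0 0 0; 0 0.009 0 0 0 0 0; 0 0.014 0 0 0 0 0; 0 0.019 0 0 0 0 0; 0 0.024 0 0 0 0 0; 0 0.029 0 0 0 0 0; 0 0.034 0 0 0 0 0; 0 0.039 0 0 0 0 0; 0 0.044 0 0 0 0 0; 0 0.048 0 0 0 0 0; 0 0.050 0 0 0 0 0; 0 0.050 0 0 0 0 0"

```text
time_s: 10.43
eef_pos: [0.4822, -0.2518, 0.0563]
eef_rot: [-0.0, 0.698, 0.716, 0.0]
wrist_force: [0.5, -0.3, 0.3]
opening: 0.498
grasp_force: 0.0
```

```bash
cat >> h.py <<'E'
def lane(xy): # world -> lane frame
    a=np.radians(1.4);o=np.array([.4773,-.051]);d=np.asarray(xy)-o
    return np.round([d[0]*np.cos(a)+d[1]*np.sin(a),-d[0]*np.sin(a)+d[1]*np.cos(a)],4)
E
python3 - <<'E'
from h import *
o=st();c=wshot(None);l=lid(c);print(l,"lane",lane(l[:2]),"tcp",lane(o["eef_pos"][:2]))
s=shot("scene");cv2.imwrite("pics/s7.png",cv2.resize(cv2.cvtColor(s["img"],cv2.COLOR_RGB2BGR)[130:260,150:350],None,fx=4,fy=4))
E
```

```text
t 10.4333 p [ 0.4822 -0.2518  0.0563] toolx yaw 91.42 z [-0.  0. -1.] F [ 0.5 -0.3  0.3] q [-0.7   0.38  1.81  0.    0.95 -0.72]
[  0.4806  -0.1865  83.4071 103.7123   1.2822] lane [-0.     -0.1355] tcp [-0.     -0.2009]
```

View pics/s7.png

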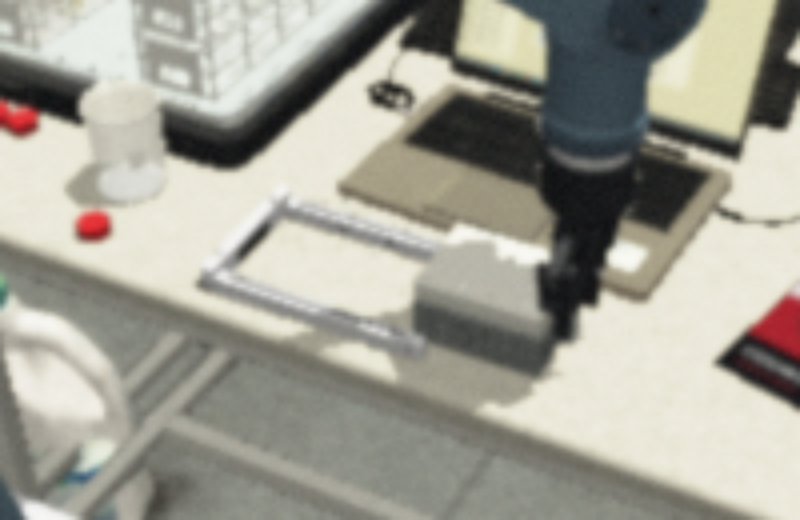

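The zoomed scene view shows the box front just inside the rail ends, with the near rail end at (415,345) clear of the box's near bottom edge. In the lane frame x≈0, so I'll carry on.

>>> servo_tool:
  series: "0 0.004 0 0 0 0 0; 0 0.009 0 0 0 0 0; 0 0.014 0 0 0 0 0; 0 0.019 0 0 0 0 0; 0 0.024 0 0 0 0 0; 0 0.029 0 0 0 0 0; 0 0.034 0 0 0 0 0; 0 0.039 0 0 0 0 0; 0 0.044 0 0 0 0 0; 0 0.049 0 0 0 0 0; 0 0.053 0 0 0 0 0; 0 0.055 0 0 0 0 0"

```text
time_s: 11.53
eef_pos: [0.4807, -0.1968, 0.0562]
eef_rot: [-0.0, 0.698, 0.716, -0.0]
wrist_force: [0.5, -1.0, 0.8]
opening: 0.501
grasp_force: 0.8
```

```bash
python3 - <<'E'
from h import *
o=st();c=wshot(None);l=lid(c);print(l,"lane",lane(l[:2]),"tcp",lane(o["eef_pos"][:2]))
E
```

```text
t 11.5333 p [ 0.4807 -0.1968  0.0562] toolx yaw 91.42 z [-0.  0. -1.] F [ 0.5 -1.   0.8] q [-0.62  0.34  1.88  0.    0.93 -0.64]
[  0.4791  -0.1317  83.4096 104.1656   1.2895] lane [-0.0002 -0.0807] tcp [-1.000e-04 -1.458e-01]
```

>>> servo_tool:
  series: "0 0.004 0 0 0 0 0; 0 0.009 0 0 0 0 0; 0 0.014 0 0 0 0 0; 0 0.019 0 0 0 0 0; 0 0.024 0 0 0 0 0; 0 0.029 0 0 0 0 0; 0 0.034 0 0 0 0 0; 0 0.039 0 0 0 0 0; 0 0.044 0 0 0 0 0; 0 0.049 0 0 0 0 0; 0 0.053 0 0 0 0 0; 0 0.055 0 0 0 0 0"

```text
time_s: 12.58
eef_pos: [0.4794, -0.1418, 0.0563]
eef_rot: [-0.0, 0.698, 0.716, -0.0]
wrist_force: [-0.0, -1.5, -0.2]
opening: 0.502
grasp_force: 0.4
```

>>> servo_tool:
  series: "0 0.004 0 0 0 0 0; 0 0.009 0 0 0 0 0; 0 0.014 0 0 0 0 0; 0 0.019 0 0 0 0 0; 0 0.024 0 0 0 0 0; 0 0.029 0 0 0 0 0; 0 0.034 0 0 0 0 0; 0 0.038 0 0 0 0 0; 0 0.041 0 0 0 0 0; 0 0.043 0 0 0 0 0; 0 0.045 0 0 0 0 0; 0 0.045 0 0 0 0 0"

```text
time_s: 13.58
eef_pos: [0.4784, -0.0971, 0.0562]
eef_rot: [-0.0, 0.698, 0.716, 0.0]
wrist_force: [-0.7, -0.3, 0.0]
opening: 0.499
grasp_force: 0.0
```

```bash
python3 - <<'E'
from h import *
o=st();c=wshot("w8");l=lid(c);print(l,"lane",lane(l[:2]),"tcp",lane(o["eef_pos"][:2]))
W=wpts(c);m=(W[...,2]>.018)&(W[...,2]<.034)&(W[...,0]>.43)&(W[...,0]<.52)&(W[...,1]>.0)&(W[...,1]<.09);print(m.sum(), np.percentile(W[m][:,1],[2,50,98]) if m.sum() else 0)
E
```

```text
t 13.5833 p [ 0.4784 -0.0971  0.0562] toolx yaw 91.41 z [-0.  0. -1.] F [-0.7 -0.3  0. ] q [-0.44  0.28  1.95  0.    0.91 -0.47]
[ 4.769000e-01 -3.200000e-02  8.338640e+01  1.040805e+02  1.240500e+00] lane [0.0001 0.019 ] tcp [-0.0001 -0.0461]
0 0
```

View pics/w8.png

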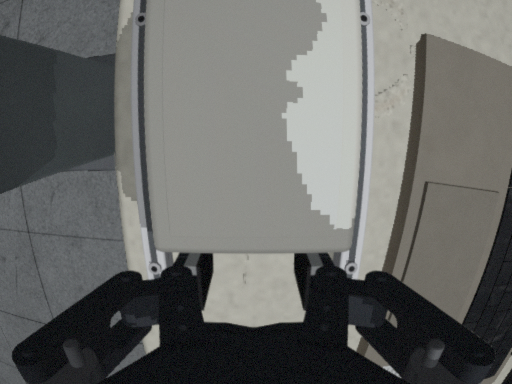

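The lid sits centred between the rails, with screw heads showing symmetrically at (155,268) and (351,268). About 18 mm remain, so I'll creep from here.

>>> servo_tool:
  series: "0 0.0015 0 0 0 0 0; 0 0.003 0 0 0 0 0; 0 0.0045 0 0 0 0 0; 0 0.006 0 0 0 0 0; 0 0.0075 0 0 0 0 0; 0 0.009 0 0 0 0 0; 0 0.0105 0 0 0 0 0; 0 0.012 0 0 0 0 0; 0 0.0125 0 0 0 0 0; 0 0.013 0 0 0 0 0; 0 0.0135 0 0 0 0 0; 0 0.014 0 0 0 0 0"

```text
time_s: 14.63
eef_pos: [0.4781, -0.0835, 0.0563]
eef_rot: [-0.0, 0.698, 0.716, -0.0]
wrist_force: [0.1, -0.5, -1.4]
opening: 0.5
grasp_force: 0.4
```

>>> servo_tool:
  series: "0 0.0004 0 0 0 0 0; 0 0.0008 0 0 0 0 0; 0 0.0012 0 0 0 0 0; 0 0.0016 0 0 0 0 0; 0 0.002 0 0 0 0 0"

```text
time_s: 15.05
eef_pos: [0.4781, -0.0815, 0.0563]
eef_rot: [0.0, 0.698, 0.716, 0.0]
wrist_force: [-0.6, -1.0, -1.1]
opening: 0.496
grasp_force: 0.4
```

>>> servo_tool:
  series: "0 0.0004 0 0 0 0 0; 0 0.0008 0 0 0 0 0; 0 0.0012 0 0 0 0 0; 0 0.0016 0 0 0 0 0; 0 0.002 0 0 0 0 0"

```text
time_s: 15.47
eef_pos: [0.478, -0.0795, 0.0563]
eef_rot: [0.0, 0.698, 0.716, 0.0]
wrist_force: [-0.2, -1.1, -0.7]
opening: 0.499
grasp_force: 0.4
```

>>> servo_tool:
  series: "0 0.0004 0 0 0 0 0; 0 0.0008 0 0 0 0 0; 0 0.0012 0 0 0 0 0"

```text
time_s: 15.72
eef_pos: [0.478, -0.0783, 0.0563]
eef_rot: [0.0, 0.698, 0.716, 0.0]
wrist_force: [-0.4, -0.7, -0.7]
opening: 0.502
grasp_force: 0.4
```

>>> servo_tool:
  series: "0 0.0004 0 0 0 0 0; 0 0.0008 0 0 0 0 0; 0 0.0012 0 0 0 0 0"

```text
time_s: 15.97
eef_pos: [0.4779, -0.0771, 0.0563]
eef_rot: [-0.0, 0.698, 0.716, 0.0]
wrist_force: [0.6, -0.0, -0.4]
opening: 0.496
grasp_force: 0.5
```

>>> servo_tool:
  series: "0 0.0004 0 0 0 0 0; 0 0.0008 0 0 0 0 0; 0 0.001 0 0 0 0 0"

```text
time_s: 16.22
eef_pos: [0.4779, -0.0761, 0.0563]
eef_rot: [-0.0, 0.698, 0.716, -0.0]
wrist_force: [0.0, -0.9, -0.3]
opening: 0.503
grasp_force: 0.4
```

```bash
python3 - <<'E'
from h import *
o=st();c=wshot(None);l=lid(c);print(l,"lane",lane(l[:2]),"tcp",lane(o["eef_pos"][:2]))
s=shot("scene");W=pts(s)
m=(W[...,2]>.054)&(W[...,2]<.074)&(W[...,0]>.42)&(W[...,0]<.53)&(W[...,1]>-.1)&(W[...,1]<.09)
print("scene lid y",np.percentile(W[m][:,1],[1,99]))
m=(W[...,2]>.0225)&(W[...,2]<.032)&(W[...,0]>.42)&(W[...,0]<.53)&(W[...,1]>.02)&(W[...,1]<.09)
print("scene stop y",m.sum(),np.percentile(W[m][:,1],[1,50,99]))
E
```

```text
t 16.2167 p [ 0.4779 -0.0761  0.0563] toolx yaw 91.4 z [-0.  0. -1.] F [ 0.  -0.9 -0.3] q [-0.4   0.27  1.97 -0.    0.9  -0.43]
[ 4.765000e-01 -1.100000e-02  8.351360e+01  1.041013e+02  1.246500e+00] lane [0.0002 0.04  ] tcp [-0.     -0.0251]
scene lid y [-0.0882204  0.0469018]
scene stop y 33 [0.02157817 0.05411141 0.06482412]
```

>>> servo_tool:
  series: "0 0.0004 0 0 0 0 0; 0 0.0008 0 0 0 0 0; 0 0.0012 0 0 0 0 0"

```text
time_s: 16.57
eef_pos: [0.4779, -0.0749, 0.0563]
eef_rot: [0.0, 0.698, 0.716, 0.0]
wrist_force: [-0.2, -1.1, -0.7]
opening: 0.5
grasp_force: 0.5
```

>>> servo_tool:
  series: "0 0.0004 0 0 0 0 0; 0 0.0008 0 0 0 0 0; 0 0.001 0 0 0 0 0"

```text
time_s: 16.82
eef_pos: [0.4779, -0.0739, 0.0563]
eef_rot: [0.0, 0.698, 0.716, 0.0]
wrist_force: [-0.4, -1.6, -0.6]
opening: 0.502
grasp_force: 0.5
```

>>> servo_tool:
  series: "0 0.0004 0 0 0 0 0; 0 0.0008 0 0 0 0 0; 0 0.001 0 0 0 0 0"

```text
time_s: 17.07
eef_pos: [0.478, -0.0732, 0.0564]
eef_rot: [0.0, 0.698, 0.716, -0.0]
wrist_force: [-0.7, -3.7, -0.1]
opening: 0.5
grasp_force: 1.6
```

>>> servo_tool:
  series: "0 0.0003 0 0 0 0 0; 0 0.0005 0 0 0 0 0"

```text
time_s: 17.23
eef_pos: [0.478, -0.0731, 0.0565]
eef_rot: [0.001, 0.698, 0.716, -0.0]
wrist_force: [-0.5, -6.1, 1.8]
opening: 0.497
grasp_force: 3.0
```

The force is now 6 N and the TCP has stopped advancing, so the box is seated on the stop. I'll back off and rise.

>>> servo_tool:
  series: "0 -0.002 0 0 0 0 0; 0 -0.01 0 0 0 0 0; 0 -0.025 0 0 0 0 0; 0 -0.04 0 0 0 0 0; 0 -0.05 0 -0.02 0 0 0; 0 -0.05 0 -0.05 0 0 0; 0 -0.06 0 -0.09 0 0 0; 0 -0.07 0 -0.13 0 0 0; 0 -0.07 0 -0.17 0 0 0; 0 -0.07 0 -0.2 0 0 0; 0 -0.07 0 -0.2 0 0 0; 0 -0.07 0 -0.2 0 0 0"

```text
time_s: 18.23
eef_pos: [0.4805, -0.1432, 0.2584]
eef_rot: [0.002, 0.698, 0.716, 0.001]
wrist_force: [-0.1, 0.1, -1.9]
opening: 0.498
grasp_force: 0.0
```

```bash
python3 - <<'E'
from h import *
st();c=wshot("w9");l=lid(c);print(l,lane(l[:2]))
for r in rails(c):print(np.round(r,4))
E
```

```text
t 18.2333 p [ 0.4805 -0.1432  0.2584] toolx yaw 91.39 z [ 0.004 -0.002 -1.   ] F [-0.1  0.1 -1.9] q [-0.53  0.01  1.79  0.    1.34 -0.55]
[ 4.765000e-01 -5.400000e-03  8.459860e+01  1.128678e+02  1.559300e+00] [0.0003 0.0456]
[ 4.2020e-01  4.1530e-01  1.4201e+00  1.7100e+03 -1.4000e-01]
[ 5.3900e-01  5.3400e-01  1.4205e+00  1.7160e+03 -1.4000e-01]
```

View pics/w9.png

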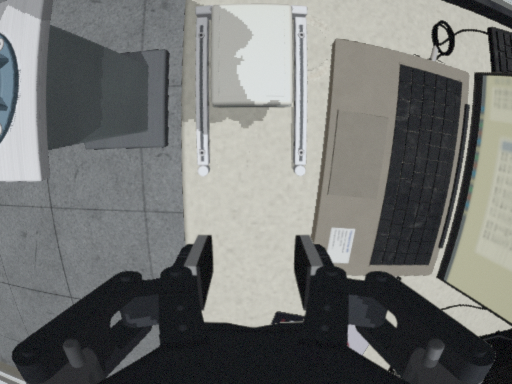

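The box stands centred and straight, from row 8 at the stop to row 105, and the hand is clear. I'm handing the job in.

```bash
python3 -c "
from bench import ctrl
print(ctrl.hand_in())"
```

```text
the job is handed in; nothing more can be done
None
```

The tip box is against the stop (contact felt at about 6 N), within about 1 mm of the lane's centre line and about 0.2° of straight by the wrist camera, with the hand clear; I handed it in at about 18 s, and no verdict came back.

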